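# Isolate the heater console and take off its keyhole-hung terminal cover

### The job

Switch the heater console off at its locking lever switch: lift the red collar, bring the lever all the way down towards the front edge and let the collar drop back into its lock. Then, easing its weight off the gasket, slide the yellow terminal cover up the sloping panel until its studs come into the wide ends of the keyholes, and lift it off without forcing or prying it. Set it down gently, handle up, square on the middle of the blue mat, and leave the other things on the bench where they are.

Things in the scene. Friction and masses are not known exactly. Their poses are not given: they have to be found in the camera images.
- panel: White front panel of the grey console, 242 mm up the slope x 360 mm wide, sloping 30 deg from level, low edge towards the robot. Origin: middle of its surface; x up the slope, y to the left seen from the robot, z square out of the panel. Fixed. It carries the switch (left) and two fixed steel studs (shank 8 mm dia, head 18 mm dia, underside of head 8.5 mm off the panel).
- cover: Loose yellow cover, 120 (x) x 170 (y) x 6 mm, 0.36 kg, rubber gasket below, flat on the panel. Origin: centre of underside; x up-slope, y left, z outward, as the panel. Two keyholes at y = +-62: slot 10 wide along x, wide end 22 mm dia centred at x = -18, upper slot end at x = +18. It starts with the studs anywhere from x = -9 to +12 of its frame, which no reading tells; the gasket holds it there.
- cover_handle (a point): Middle of the cover's black bridge handle, 32 mm above the cover's origin along z; axes as the cover's. Flat-sided bar 92 (y) x 12 (x) x 20 mm (z). The gasket binds if pressed (drag 4 to 7 N unpressed); raised 1 to 2 mm (2.5 mm play under the stud heads) it slides freely up-slope, to a firm stop where the shanks meet the lower edge of the wide ends. The heads pass 7 mm back from that stop, +-1.5 mm.
- switch_lever (a joint): Angle of the switch lever, rad: 0 = ON (leaning 0.384 up-slope of the panel normal), 0.768 = OFF (as much down-slope, to the front); with the collar down it is locked above about 0.66. Turns about the panel's y axis through lever_pivot. Light friction, stays where left. Two steel ridges block it at either end unless the collar is up.
- lock_collar (a joint): Lift of the red collar along the lever, m: 0 down (locked), 0.010 fully up; 7 mm or more clears the ridges. Its spring pulls down with 4.5 N, 7.5 N when fully up.
- collar_grip (a point): Centre of the red knurled collar, 30 mm dia x 22 mm high, 51 mm from lever_pivot when down. z runs along the lever outwards, y is the panel's y (the lever's turning axis). The lever, a 10 mm rod with a 14 mm ball end, stands 36 mm beyond this point. Pinched along y, the collar can turn between the fingers as the lever swings.
- lever_pivot (a point): Turning axis of the switch lever, 12 mm above the panel surface; axes as the panel's. Around it are a black base 70 x 56 mm and ridges up to 32 mm out from the pivot.
- mat: Dark blue rubber mat with a white border line, 200 mm (x) x 240 mm (y) x 4 mm thick, flat on the bench left or right of the console. Fixed. Origin: centre of its underside.
- pellet_jar: Bystander: closed jar of coloured pellets, 76 mm dia, 121 mm high; origin at its foot.
- spool: Bystander: lying filament spool, 190 mm dia, 60 mm high; origin at its foot.
- nozzle_block: Bystander: wooden block 50 x 110 x 28 mm with four brass nozzles; origin at its foot.
- fuse_box: Bystander: cardboard box 30 x 75 x 22 mm on the console's flat top ledge; origin at its foot.
- pliers: Bystander: blue-handled pliers lying on the bench, 140 mm long; origin at the joint.
- screwdriver: Bystander: screwdriver lying on the bench, 160 mm long.
Not all that is in view belongs to the job. What is meant by the cover is not pink, and is the larger of those in its own colour.

How it is judged:
On the way, in this order (a step that is already met when the one before it is completed fails the run):
1. the lever is fully down at OFF with the locking collar dropped back (value of joint switch_lever above 0.64 rad and value of joint lock_collar below 0.003 m), for 0.2 s.
2. the cover, held, is lifted off its studs (z of cover in the frame of panel above 0.025 m and contact force between the fingers and cover above 0.5 N), for 0.1 s.
At the end, for the whole second after the job is handed in: The lever is at OFF (above 0.64 rad) with its collar down (below 3 mm); the cover lies flat on the mat, handle up, released and at rest, its centre within 30 mm of the mat's and its long sides within 0.2 rad of the mat's long sides (all of step 1 and horizontal distance between cover and mat below 0.03 m and angle between the y axis of cover and the y axis of mat, either way round below 0.2 rad and angle between cover's own z axis and vertical below 0.06 rad and height (world z) of cover below 0.008 m and linear speed of cover below 0.02 m/s and contact force between the fingers and cover below 0.1 N); the robot touches nothing.
It fails at once if the cover is pried or rammed against its studs or the panel (over 60 N) (contact force between cover and panel above 60 N).
It fails at once if the cover is dropped or thrown (falls free faster than 0.45 m/s) (linear speed of cover above 0.45 m/s and contact force between the fingers and cover below 0.05 N).
It fails at once if another thing on the bench is shifted by more than 30 mm (distance of any of pellet_jar, spool, nozzle_block, fuse_box, pliers, screwdriver from where it was at the start of the episode above 0.03 m).
It also fails if it takes over 58 s, if anything falls off the work surface, if the arm or the gripper's body presses on something with over 40 N, if the wrist force passes 120 N, or if a joint passes its speed limit or range.

### The arm

A 7-joint arm with a two-finger parallel gripper is mounted at the origin on the work surface. World frame = base frame: x ahead of the robot, y to its left, z up, the work surface at z = 0. Lengths are in m, angles in rad, forces in N, time in s.
With the tool pointing down it reaches from about 0.425 to 0.875 m from the base axis. Payload 4.7 kg.
Tool frame: the origin (TCP) lies on the centre line of the jaws, within the pads' length; the fingertips stand 17 mm ahead of it and the grasp point (between the pads) lies 2 mm behind it; z points along the fingers, y is the line along which they close (so a half turn about z gives the same grasp; the last joint's range is limited). The gripper opens to 85 mm and grips with 20 to 120 N. Pads are 22 mm wide; open, the fingers measure 114 mm over their backs; the gripper's body (76 mm by 85 mm) begins 54 mm behind the grasp point. The pads swing forward as they close: fully open they stand 13 mm farther back than shut.
Start: joints at [-1.309, 0.321, -0.07, 1.45, 0.023, 1.371, -0.057], TCP at [0.159, 0.63, 0.248] pointing down, gripper open.
Joint ranges: [-2.86, 2.86], [-0.3, 2.09], [-1.38, 1.24], [0.06, 2.45], [-1.56, 4.7], [0.09, 2.05], [-2.69, 2.69]. Speed limits (rad/s): [2.57, 2.57, 3.14, 3.14, 3.14, 3.14, 3.14].

### API

Orientations are given as a unit quaternion [x, y, z, w].
In Python, from rig import robot gives the robot as it stands. The module is installed in compiled form; this text tells all that it offers.
- The arm moves only by the tool arm_command, never from a script. Its argument "moves" is a list that holds one entry, the list of rows, each a list of 7 numbers: the turn, a rotation vector about the tool's x, y, z in rad, then the shift along the tool's x, y, z in m, then the opening, from 0 (shut) to 1 (fully open). A call has exactly 10 rows; each row shifts and turns the commanded pose from where the row before left it, along the tool's axes as they then stand; what a row does not reach is not made up. A row lasts 1/10 s, in which the tool goes at most 50 mm and 8.59 degrees, less where a joint would pass 70% of its speed; a pose out of reach is approached as far as the arm can. A call with a gripper value outside its range is refused whole. The fingers move at their own pace and stop on an object; "grip_force" is the grip in N (left out, the last holds). Time passes only in rows, so rows that do not move let the fingers close, or fill a call up. It gives the time, the measured TCP pose, the force, the opening and the grip force at its end, in the units of the state.
- robot.read_state(): the state, without advancing time (a new reading comes with each control period).
- robot.read_camera(name): name is "scene" or "top"; returns a dict with "image" (400x640x3 uint8, blue, green, red), "fx", "fy", "cx", "cy" (pixels), "k1" (the pictures are not rectified: a ray, as slopes to the right and down, at radius r is drawn at 1 + k1 r^2 times it, then the intrinsics apply), "xyz" and "attitude" of the camera in the world. Camera axes: x right, y down, z forward; pixel columns grow to the right and rows downward; lengths in m; the calibration is good to about 2 mm. A picture is of the moment at which its call begins. There is no depth.
- robot.job_done(): hands the job in; it is judged then, once.
Trained networks look in the newest picture that a camera, given by its name, has taken for a name from the list of things; names that differ only in an ending like _2 or _b are one class to them, and where a whole thing is asked for, a point or a joint stands for the part that bears it (a point fixed in the world has none). Each returns a list of dicts, best first, with "p" (0 to 1); they miss things now and then, are a little off and sometimes report something else, mostly with a low value. They report only what shows in the picture. A call takes as long as a camera call. They do not tell look-alikes from the thing itself.
- robot.regions_of(camera, query): "pixels" (400x640 bool, what is visible of it) and "box" ([left, top, right, bottom] in pixels, round what is visible of it).
The state is a dict: "time": time; "joint_pos": joint angles; "joint_velocities": joint speeds; "effort": joint torques, N m; "tool_pos": TCP position; "tool_rot": TCP orientation; "force": force on the tool from outside, world axes, zero at the start; "moment": the same for the moment, N m; "finger_gap": finger opening in m; "gripper_force": force on a finger pad.
Only numpy, scipy, OpenCV 4.12 (cv2) and the standard library are available. Lean on these libraries where they do the work, as an engineer would, in place of code of your own. Each camera call takes 0.05 s, during which the arm holds its last target. There are 200 camera calls.

## Working session

There is one attempt and no reset: what is moved stays moved. The work goes in short steps, Python scripts to look and compute and a tool call to move; the robot and the scene stay as the last step left them, time stands still between calls to the robot, and variables do not carry over. Pictures are saved under pics/ and viewed, at most 10 in all, crops included, and the job is handed in when it is done.

Besides the shell and the picture viewer there is one more tool, called after "Call:" as name(argument=value, ...) on one line, values as JSON. arm_command: Moves the arm, as the interface text tells. Its arguments: {"type":"object","properties":{"moves":{"type":"array"},"grip_force":{"type":"number"}},"required":["moves"]}

```bash
mkdir -p pics; cat > h.py <<'E'
import numpy as np, cv2
from scipy.spatial.transform import Rotation as R
from rig import robot
def ray(c,u,v):
    # returns origin, direction world
    K=np.array([[c['fx'],0,c['cx']],[0,c['fy'],c['cy']],[0,0,1.]])
    p=cv2.undistortPoints(np.array([[[u,v]]],float),K,np.array([c['k1'],0,0,0.]))[0,0]
    return np.array(c['xyz']),R.from_quat(c['attitude']).apply([p[0],p[1],1.])
def onz(c,u,v,z):
    o,d=ray(c,u,v); return o+d*(z-o[2])/d[2]
def proj(c,P):
    P=np.atleast_2d(P).astype(float)
    q=R.from_quat(c['attitude']).inv().apply(P-np.array(c['xyz']))
    s=q[:,:2]/q[:,2:]; s=s*(1+c['k1']*(s**2).sum(1))[:,None]
    return s*[c['fx'],c['fy']]+[c['cx'],c['cy']]
E
python3 - <<'E'
from h import *
for n in ('scene','top'):
    c=robot.read_camera(n); cv2.imwrite(f'pics/{n}0.png',c['image'])
    print(n,{k:np.round(v,4).tolist() for k,v in c.items() if k!='image'})
    for q in ('panel','cover','cover_handle','switch_lever','lock_collar','collar_grip','mat','pellet_jar','spool','nozzle_block','fuse_box','pliers','screwdriver'):
        print(q,[(round(float(r['p']),2),[int(b) for b in r['box']]) for r in robot.regions_of(n,q)][:4])
print(robot.read_state())
E
```

```text
scene {'fx': 411.0166, 'fy': 411.0166, 'cx': 327.1035, 'cy': 198.0951, 'k1': -0.1061, 'xyz': [1.1569, 0.3754, 1.0076], 'attitude': [0.4693, 0.8095, -0.3048, -0.1775]}
panel [(0.79, [238, 198, 388, 267]), (0.27, [266, 199, 334, 235])]
cover [(0.89, [419, 172, 475, 217]), (0.77, [263, 201, 334, 235]), (0.73, [284, 127, 319, 152])]
cover_handle [(0.94, [262, 199, 330, 235]), (0.64, [417, 168, 478, 217]), (0.64, [241, 198, 389, 264])]
switch_lever [(0.71, [352, 213, 369, 231])]
lock_collar [(0.5, [352, 215, 366, 231])]
collar_grip []
mat [(0.88, [408, 237, 501, 326])]
pellet_jar [(0.77, [386, 294, 423, 344])]
spool [(0.73, [154, 186, 219, 245]), (0.62, [386, 295, 423, 344])]
nozzle_block [(0.64, [383, 206, 424, 233]), (0.49, [272, 170, 308, 199])]
fuse_box [(0.56, [308, 248, 341, 274])]
pliers [(0.6, [271, 170, 304, 197]), (0.59, [238, 195, 388, 266])]
screwdriver [(0.69, [328, 184, 353, 215])]
top {'fx': 387.9725, 'fy': 387.9725, 'cx': 321.6199, 'cy': 201.966, 'k1': 0.0212, 'xyz': [0.3155, -0.0145, 1.137], 'attitude': [0.71, -0.7012, 0.0425, -0.05]}
panel [(0.63, [244, 106, 384, 210])]

[... 744 characters left out ...]
2,  0.32098012, -0.07007671,  1.45050702,  0.02260548,
        1.3708038 , -0.05692366]), 'joint_velocities': array([ 4.93110652e-04,  6.44249191e-05, -2.91461684e-04, -5.70632367e-04,
        8.52505554e-04, -5.85217278e-04, -9.57651105e-04]), 'effort': array([ 1.67936601e-04, -4.93394065e+01, -3.81251425e-01, -3.14574051e+01,
        1.34284882e-02,  1.43303499e-03,  1.61225597e-05]), 'tool_pos': array([0.15947013, 0.63014849, 0.24835774]), 'tool_rot': array([1.23596743e-01, 9.92332526e-01, 4.08849983e-05, 3.40827219e-05]), 'force': array([0.51211318, 0.27942593, 0.33616126]), 'moment': array([ 0.02060718, -0.01227494,  0.00071338]), 'gripper_force': 0.0, 'finger_gap': 0.08514362054504214}
```

View pics/scene0.png

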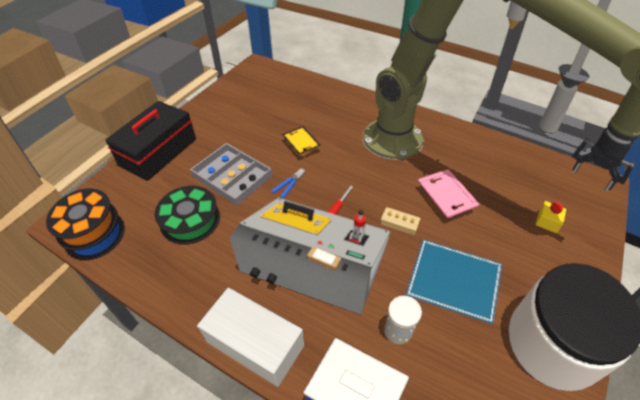

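View pics/top0.png

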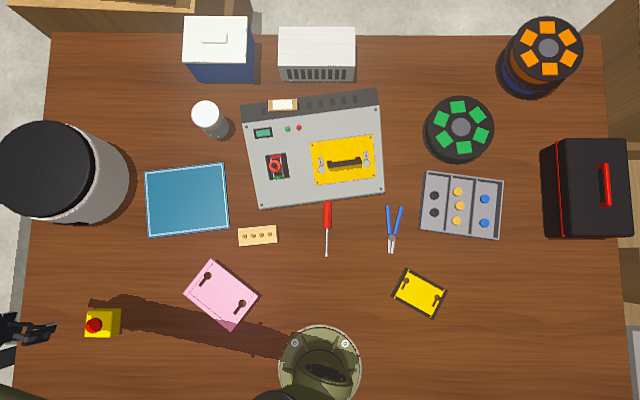

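The scene shows three look-alike covers in the top image:
- Pink cover at (222,293): excluded by its colour.
- Small yellow cover at (419,293), lying on the bench.
- Larger yellow cover with a black handle at (343,160), on the white panel. This one fits.

The mat is at (187,200) and the switch at (276,166). I'll confirm the cover in an enlarged crop.

```bash
python3 - <<'E'
import cv2,numpy as np
a=cv2.imread('pics/top0.png')[85:215,235:395]; cv2.imwrite('pics/t1.png',cv2.resize(a,None,fx=5,fy=4.6,interpolation=cv2.INTER_CUBIC) if 0 else cv2.resize(a,None,fx=4.5,fy=4.5,interpolation=cv2.INTER_CUBIC))
b=cv2.imread('pics/scene0.png')[190:310,230:395]; cv2.imwrite('pics/s1.png',cv2.resize(b,None,fx=4.5,fy=4.5,interpolation=cv2.INTER_CUBIC))
E
```

```text
(no output)
```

View pics/t1.png

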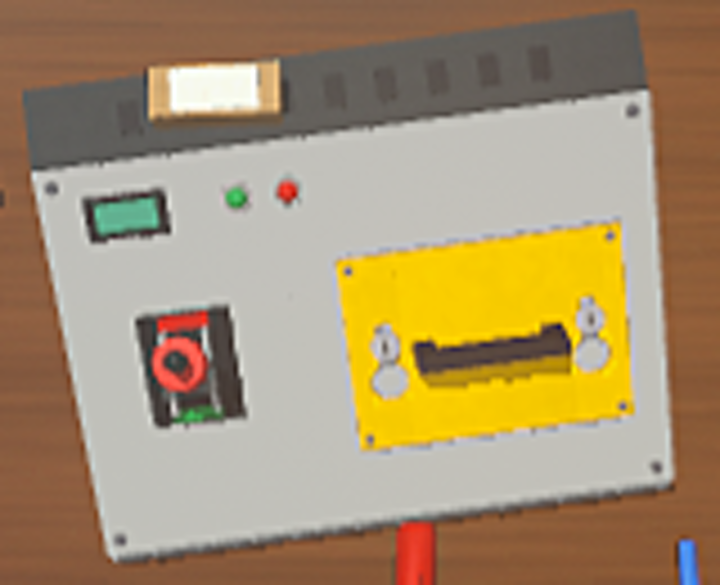

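View pics/s1.png

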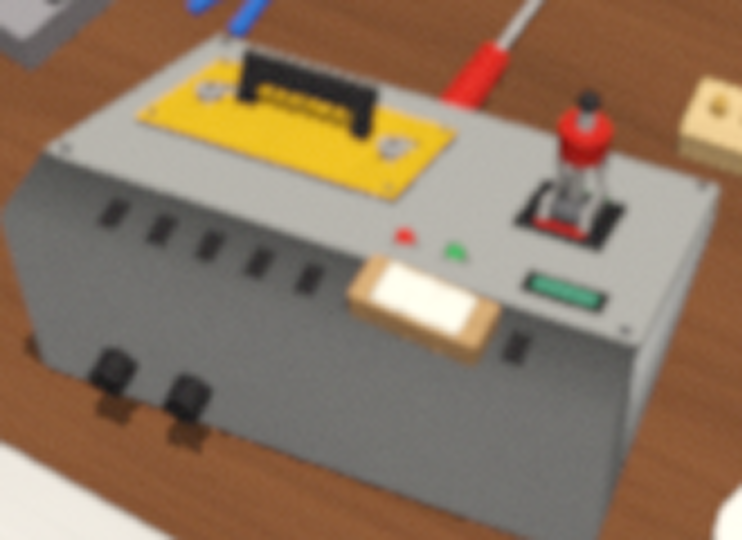

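The crops confirm it: the larger yellow cover has the black handle and both studs in its keyholes. The red collar is at crop (180,362) in the top view, on a black base with red (ON) and green (OFF) ends. Next I'll fit the panel, cover and switch poses jointly from both views.

```bash
cat > fit.py <<'E'
from h import *
from scipy.optimize import least_squares
C={n:robot.read_camera(n) for n in('top','scene')}
off={'top':(235,85),'scene':(230,190)}
def px(n,l): return (np.array(l,float)+.5)/4.5-.5+np.array(off[n])
H,W=.121,.18
pan=np.array([[H,W,0],[H,-W,0],[-H,-W,0],[-H,W,0]])      # UL UR LR LL
obs=[]
obs.append(('top','pan',[0,1,2,3],[(35,170),(650,92),(673,485),(110,556)]))
obs.append(('scene','pan',[0,1,2,3],[(637,345),(45,152),(225,38),(718,190)]))
obs.append(('top','cov',[0,1,2,3],[(337,262),(620,224),(633,412),(363,450)]))
obs.append(('scene','cov',[0,1,3],[(395,200),(137,120),(457,130)]))
obs.append(('top','base',[0,1,2,3],[(137,318),(228,307),(245,415),(155,426)]))
obs.append(('scene','base',[0,1,2,3],[(605,248),(517,222),(535,183),(625,210)]))
obs.append(('top','stud',[0,1],[(386,345),(590,317)]))
obs.append(('scene','stud',[0,1],[(397,147),(212,92)]))
obs.append(('top','col',[0],[(180,362)]))
def model(p):
    x,y,z,yaw,cx,cy,ca,bx,by,sx,sy=p[:11]
    Rp=R.from_euler('zy',[yaw,-np.pi/6])
    cov=np.array([[.06,.085,.006],[.06,-.085,.006],[-.06,-.085,.006],[-.06,.085,.006]])
    cov=R.from_euler('z',ca).apply(cov)+[cx,cy,0]
    base=np.array([[.035,.028,.004],[.035,-.028,.004],[-.035,-.028,.004],[-.035,.028,.004]])+[bx,by,0]
    stud=np.array([[sx,sy+.062,.011],[sx,sy-.062,.011]])
    col=np.array([[bx+.062*np.sin(.384),by,.012+.062*np.cos(.384)]])
    return Rp,{k:Rp.apply(v)+[x,y,z] for k,v in dict(pan=pan,cov=cov,base=base,stud=stud,col=col).items()}
def res(p,per=False):
    Rp,M=model(p); r=[]
    for n,k,i,l in obs:
        e=proj(C[n],M[k][i]+ (p[11:14] if n=='scene' else 0))-px(n,l)
        if per: print(n,k,np.round(e,1).tolist())
        r+=list(e.ravel())
    return np.array(r+list(p[11:14]/.001))
p0=[.65,.02,.1,.12,-.02,-.07,0,-.01,.09,-.02,-.07,0,0,0]
s=least_squares(res,p0,loss='soft_l1'); p=s.x
res(p,True); print(np.round(p,4))
Rp,M=model(p); o=p[:3]
print('quat',Rp.as_quat())
f=lambda v:np.round(Rp.apply(v)+o,4)
print('handle',f([p[4],p[5],.032]),'pivot',f([p[7],p[8],.012]))
for z in(.051,.087):print('lever',z,f([p[7]+z*np.sin(.384),p[8],.012+z*np.cos(.384)]))
np.save('fit.npy',p)
m=[b for b in robot.regions_of('top','mat')][0]['pixels'].astype(np.uint8)
(cc,_,_)=cv2.minAreaRect(max(cv2.findContours(m,0,2)[0],key=cv2.contourArea))
box=cv2.boxPoints(cv2.minAreaRect(max(cv2.findContours(m,0,2)[0],key=cv2.contourArea)))
print('mat',onz(C['top'],*cc,.004),[np.round(onz(C['top'],*b,.004),3).tolist() for b in box])
for n,q,z in(('top','pellet_jar',.12),('top','nozzle_block',.03),('top','spool',.06),('top','fuse_box',.2)):
    b=robot.regions_of(n,q)
    if b: b=b[0]['box'];print(q,np.round(onz(C[n],b[0],b[1],z),3),np.round(onz(C[n],b[2],b[3],z),3))
E
python3 fit.py
```

```text
top pan [[-0.6, 0.8], [-0.7, 0.3], [0.6, -0.1], [0.3, -1.3]]
scene pan [[-0.0, 4.5], [1.0, -4.6], [-0.6, -4.7], [-0.8, 2.6]]
top cov [[-0.8, -0.5], [-0.0, -0.5], [0.9, 0.5], [-0.1, -0.3]]
scene cov [[0.3, -0.7], [0.6, -5.0], [-0.2, -0.2]]
top base [[0.0, 0.1], [0.2, 0.1], [0.6, 0.4], [0.7, 0.4]]
scene base [[-1.3, 2.8], [-1.4, 1.0], [1.3, 0.4], [0.0, 1.4]]
top stud [[-0.7, -0.4], [-0.3, 0.2]]
scene stud [[-0.9, -0.4], [0.2, -3.5]]
top col [[-1.7, 0.4]]
[ 5.698e-01  1.520e-02  1.025e-01  1.373e-01 -1.000e-02 -7.360e-02
  6.600e-03 -6.800e-03  1.065e-01 -3.600e-03 -7.280e-02 -2.000e-04
  3.000e-04 -0.000e+00]
quat [-0.01775721 -0.25820918  0.06627082  0.96364977]
handle [ 0.554  -0.0591  0.1303] pivot [0.5453 0.1197 0.1022]
lever 0.051 [0.5381 0.1223 0.1526]
lever 0.087 [0.533  0.1242 0.1882]Traceback (most recent call last):
  File "fit.py", line 43, in <module>
    m=[b for b in robot.regions_of('top','mat')][0]['pixels'].astype(np.uint8)
      ~~~~~~~~~~~~~~~~~~~~~~~~~~~~~~~~~~~~~~~~~~^^^
IndexError: list index out of range
```

```bash
sed -i "s/from_euler('zy'/from_euler('ZY'/; s/^m=\[b.*/m=(robot.regions_of('top','mat') or (robot.read_camera('top') and robot.regions_of('top','mat')))[0]['pixels'].astype(np.uint8)/" fit.py; python3 fit.py
```

```text
top pan [[-0.2, 1.1], [-0.2, 0.6], [-0.2, -1.0], [-0.1, -0.3]]
scene pan [[-0.1, 0.5], [-0.1, -0.2], [-1.0, -0.2], [0.0, -0.2]]
top cov [[-0.2, -0.1], [-0.1, -0.4], [0.2, 0.1], [-0.1, 0.0]]
scene cov [[0.1, -0.6], [0.1, -1.1], [-0.1, 0.3]]
top base [[-0.3, -0.0], [0.1, -0.3], [0.3, 0.2], [0.1, 0.4]]
scene base [[-0.8, 0.8], [-1.3, 0.2], [1.7, -0.2], [0.7, -0.3]]
top stud [[-0.3, 0.1], [-0.4, 0.4]]
scene stud [[-1.0, 0.4], [-0.1, -0.1]]
top col [[-0.1, 0.1]]
[ 5.704e-01  1.340e-02  9.960e-02  1.441e-01 -1.060e-02 -7.230e-02
  7.100e-03 -4.800e-03  1.085e-01 -4.800e-03 -7.130e-02 -3.000e-04
  6.000e-04 -1.000e-04]
quat [ 0.0186309  -0.25814761  0.06953145  0.96341999]
handle [ 0.5558 -0.0617  0.122 ] pivot [0.5447 0.1193 0.1076]
lever 0.051 [0.5377 0.1183 0.1581]
lever 0.087 [0.5327 0.1176 0.1937]
mat [0.46631679 0.40164682 0.004     ] [[0.551, 0.542, 0.004], [0.583, 0.296, 0.004], [0.383, 0.264, 0.004], [0.352, 0.505, 0.004]]
pellet_jar [0.729 0.349 0.12 ] [0.618 0.248 0.12 ]
nozzle_block [0.399 0.248 0.03 ] [0.332 0.113 0.03 ]
spool [ 0.458 -0.014  0.06 ] [ 0.32  -0.041  0.06 ]
fuse_box [0.716 0.142 0.2  ] [0.673 0.057 0.2  ]
```

The refit matches both views to within about 1 px. Now a helper that turns target poses into tool-axis moves.

```bash
cat > plan.py <<'E'
from h import *
p=np.load('fit.npy'); Rp=R.from_euler('ZY',[p[3],-np.pi/6]); o=p[:3]
W=lambda v:Rp.apply(v)+o
yaw=p[3]
n=Rp.apply([0,0,1]); 
def frame(y,z):
    y=np.array(y)/np.linalg.norm(y); z=np.array(z)/np.linalg.norm(z)
    return R.from_matrix(np.column_stack([np.cross(y,z),y,z]))
RL=frame(Rp.apply([0,1,0]),-n)             # lever grasp orientation
RH=frame(Rp.apply([1,0,0]),-n)             # handle grasp (one way)
RH2=frame(Rp.apply([-1,0,0]),-n)
def tilt(Rt,a): # rotate about panel y
    return R.from_rotvec(Rp.apply([0,a,0]))*Rt
def lever(th,d): # point d along lever
    a=.384-th; return W([p[7]+d*np.sin(a),p[8],.012+d*np.cos(a)])
def go(P,Rt,label=''):
    s=robot.read_state(); Rc=R.from_quat(s['tool_rot'])
    rv=(Rc.inv()*Rt).as_rotvec(); 
    print(label,'t',round(s['time'],2),'rot',np.round(rv,3),'|',round(np.linalg.norm(rv),2),'shift-before',np.round(Rc.inv().apply(P-s['tool_pos']),4),'shift-after',np.round(Rt.inv().apply(P-s['tool_pos']),4),'d',round(np.linalg.norm(P-s['tool_pos']),3))
def st():
    s=robot.read_state(); print('q',np.round(s['joint_pos'],2),'tcp',np.round(s['tool_pos'],4),'F',np.round(s['force'],1),'gap',round(s['finger_gap'],4),'gf',s['gripper_force'])
E
python3 - <<'E'
from plan import *
c=robot.read_camera('top')
print([np.round(onz(c,*b,.004),3).tolist() for b in ((145,172),(225,163),(229,229),(149,237))])
g=lever(0,.054); P=g-RL.apply([0,0,.06]); print(P)
go(P,RL,'pre'); go(P+RL.apply([0,0,.062]),RL,'grasp')
E
```

```text
[[0.548, 0.525, 0.004], [0.579, 0.289, 0.004], [0.382, 0.268, 0.004], [0.356, 0.5, 0.004]]
[0.50758337 0.11392089 0.21303017]
pre t 1.95 rot [-0.103 -0.517 -0.383] | 0.65 shift-before [-0.4641 -0.4151  0.0353] shift-after [-0.2165 -0.5609  0.1658] d 0.624
grasp t 1.95 rot [-0.103 -0.517 -0.383] | 0.65 shift-before [-0.4927 -0.4033  0.089 ] shift-after [-0.2165 -0.5609  0.2278] d 0.643
```

Call:
arm_command(moves=[[[0,0,0,-0.035,-0.032,0,1],[0,0,0,-0.035,-0.032,0,1],[0,0,0,-0.035,-0.032,0,1],[0,0,0,-0.035,-0.032,0,1],[0,0,0,-0.035,-0.032,0,1],[0,0,0,-0.035,-0.032,0,1],[0,0,0,-0.035,-0.032,0,1],[0,0,0,-0.035,-0.032,0,1],[0,0,0,-0.035,-0.032,0,1],[0,0,0,-0.035,-0.032,0,1]]], grip_force=40)

```text
time: 2.95
tool_pos: [0.4211, 0.2323, 0.2488]
tool_rot: [0.124, 0.992, 0.001, 0.0]
force: [1.0, -0.4, -0.5]
finger_gap: 0.0856
gripper_force: 0.0
```

Call:
arm_command(moves=[[[0,0,0,-0.035,-0.032,0,1],[0,0,0,-0.035,-0.032,0,1],[-0.02,-0.103,-0.077,0,0,0,1],[-0.02,-0.103,-0.077,0,0,0,1],[-0.02,-0.103,-0.077,0,0,0,1],[-0.02,-0.103,-0.077,0,0,0,1],[-0.02,-0.103,-0.077,0,0,0,1],[0,0,0,0,0,0,1],[0,0,0,0,0,0,1],[0,0,0,0,0,0,1]]])

```text
time: 3.95
tool_pos: [0.4823, 0.1595, 0.2466]
tool_rot: [-0.056, 0.97, 0.017, 0.236]
force: [-0.4, -1.4, -0.6]
finger_gap: 0.0856
gripper_force: 0.0
```

```bash
python3 - <<'E'
from plan import *
P=lever(0,.054)-RL.apply([0,0,.06])
st();go(P,RL,'pre'); go(P+RL.apply([0,0,.062]),RL,'grasp')
E
```

```text
q [-0.48 -0.3  -0.    2.16  0.21  0.84  1.1 ] tcp [0.4823 0.1595 0.2466] F [-0.4 -1.4 -0.6] gap 0.0856 gf 0.0
pre t 3.95 rot [-0.008 -0.046 -0.028] | 0.05 shift-before [-0.0024 -0.0484  0.0386] shift-after [ 0.0007 -0.0487  0.0383] d 0.062
grasp t 3.95 rot [-0.008 -0.046 -0.028] | 0.05 shift-before [-0.0052 -0.0479  0.1006] shift-after [ 0.0007 -0.0487  0.1003] d 0.112
```

Call:
arm_command(moves=[[[0,0,0,0,-0.024,0.012,1],[0,0,0,0,-0.024,0.012,1],[0,0,0,0,0,0.012,1],[-0.008,-0.046,-0.028,0,0,0,1],[0,0,0,0,0,0,1],[0,0,0,0,0,0,1],[0,0,0,0,0,0,1],[0,0,0,0,0,0,1],[0,0,0,0,0,0,1],[0,0,0,0,0,0,1]]])

```text
time: 4.95
tool_pos: [0.5038, 0.1139, 0.2132]
tool_rot: [-0.07, 0.963, 0.018, 0.258]
force: [0.4, 0.3, 0.2]
finger_gap: 0.0851
gripper_force: 0.0
```

```bash
python3 - <<'E'
from plan import *
P=lever(0,.054)-RL.apply([0,0,.06])
st();go(P,RL,'pre'); go(P+RL.apply([0,0,.062]),RL,'grasp')
c=robot.read_camera('top');a=c['image'][85:215,235:395]; cv2.imwrite('pics/t2.png',cv2.resize(a,None,fx=2.5,fy=2.5,interpolation=cv2.INTER_CUBIC))
d=robot.read_camera('scene')['image'][130:310,280:460]; cv2.imwrite('pics/s2.png',cv2.resize(d,None,fx=3.3,fy=3.3,interpolation=cv2.INTER_CUBIC))
E
```

```text
q [-0.43 -0.29  0.08  2.24  0.2   0.69  1.25] tcp [0.5038 0.1139 0.2132] F [0.4 0.3 0.2] gap 0.0851 gf 0.0
pre t 4.95 rot [-0.    -0.     0.002] | 0.0 shift-before [-0.0032 -0.0005  0.002 ] shift-after [-0.0032 -0.0005  0.002 ] d 0.004
grasp t 4.95 rot [-0.    -0.     0.002] | 0.0 shift-before [-0.0032 -0.0005  0.064 ] shift-after [-0.0032 -0.0005  0.064 ] d 0.064
```

View pics/s2.png

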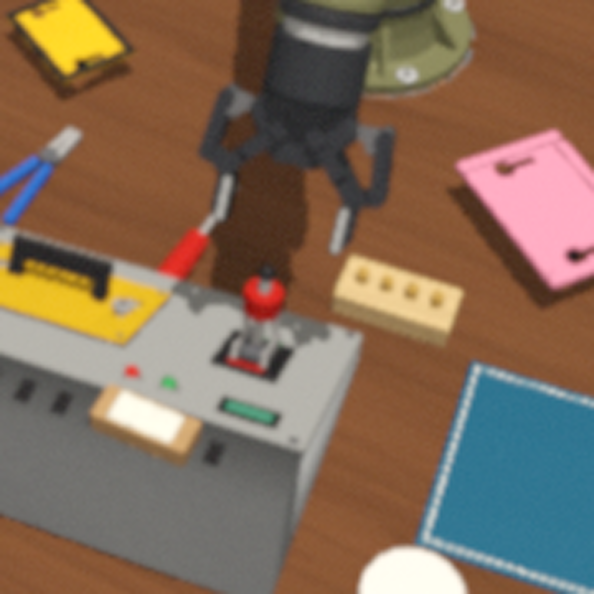

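The open gripper straddles the lever: red collar at (262,295) in the crop, fingers at (222,200) and (340,240). Moving in and closing on the collar.

Call:
arm_command(moves=[[[0,0,0,-0.003,0,0.016,1],[0,0,0,0,0,0.016,1],[0,0,0,0,0,0.016,1],[0,0,0,0,0,0.015,1],[0,0,0,0,0,0,0],[0,0,0,0,0,0,0],[0,0,0,0,0,0,0],[0,0,0,0,0,0,0],[0,0,0,0,0,0,0],[0,0,0,0,0,0,0]]], grip_force=40)

```text
time: 6.05
tool_pos: [0.5377, 0.1192, 0.1612]
tool_rot: [-0.071, 0.963, 0.019, 0.259]
force: [-4.4, 0.2, 5.8]
finger_gap: 0.0288
gripper_force: 39.3
```

```bash
python3 - <<'E'
from plan import *
st()
s=robot.read_state();Rc=R.from_quat(s['tool_rot']);g=s['tool_pos']-Rc.apply([0,0,.002])
print('grasp pt rel pivot, panel frame',Rp.inv().apply(g-lever(0,0)),'F tool',Rc.inv().apply(s['force']))
u=lever(0,1)-lever(0,0); print('lift 9.5mm in tool',Rc.inv().apply(u)*.0095)
E
```

```text
q [-0.43 -0.15  0.1   2.24  0.2   0.54  1.24] tcp [0.5377 0.1192 0.1612] F [-4.4  0.2  5.8] gap 0.0288 gf 39.34327840805054
grasp pt rel pivot, panel frame [0.02081021 0.00089658 0.05186345] F tool [ 0.82354857  0.8341531  -7.18780755]
lift 9.5mm in tool [-3.57187395e-03 -4.03009285e-06 -8.80293702e-03]
```

Call:
arm_command(moves=[[[0,0,0,-0.0012,0,-0.003,0],[0,0,0,-0.0012,0,-0.003,0],[0,0,0,-0.0012,0,-0.003,0],[0,0,0,0,0,0,0],[0,0,0,0,0,0,0],[0,0,0,0,0,0,0],[0,0,0,0,0,0,0],[0,0,0,0,0,0,0],[0,0,0,0,0,0,0],[0,0,0,0,0,0,0]]], grip_force=50)

```text
time: 7.05
tool_pos: [0.5357, 0.1188, 0.1688]
tool_rot: [-0.071, 0.963, 0.018, 0.258]
force: [4.8, 2.7, -6.4]
finger_gap: 0.0285
gripper_force: 49.8
```

```bash
cat >> plan.py <<'E'
def lv():
    s=robot.read_state();Rc=R.from_quat(s['tool_rot']);g=s['tool_pos']-Rc.apply([0,0,.002])
    r=Rp.inv().apply(g-lever(0,0)); F=Rp.inv().apply(s['force'])
    print('rel',np.round(r*1000,1),'rad',round(np.hypot(r[0],r[2])*1000,1),'theta',round(.384-np.arctan2(r[0],r[2]),3),'Fpanel',np.round(F,1))
    return r,Rc
E
python3 - <<'E'
from plan import *
st();r,Rc=lv()
rad=.0655
# arc path to theta .79, shift per row in panel frame
prev=r
for th in np.linspace(.08,.80,10):
    a=.384-th; t=np.array([rad*np.sin(a),r[1],rad*np.cos(a)]); print(round(th,2),np.round(Rc.inv().apply(Rp.apply(t-prev)),4)); prev=t
E
```

```text
q [-0.43 -0.16  0.1   2.23  0.2   0.57  1.25] tcp [0.5357 0.1188 0.1688] F [ 4.8  2.7 -6.4] gap 0.0285 gf 49.77100074291229
rel [22.8  0.8 59.5] rad 63.7 theta 0.018 Fpanel [ 1.2  2.  -8.2]
0.08 [ 0.0032  0.     -0.003 ]
0.16 [ 0.0051  0.     -0.0014]
0.24 [ 0.0052  0.     -0.001 ]
0.32 [ 0.0052  0.     -0.0005]
0.4 [ 0.0052  0.     -0.0001]
0.48 [0.0052 0.     0.0003]
0.56 [0.0052 0.     0.0007]
0.64 [0.0051 0.     0.0011]
0.72 [0.005  0.     0.0015]
0.8 [0.0049 0.     0.0019]
```

Call:
arm_command(moves=[[[0,0,0,0.002,0,-0.0025,0],[0,0,0,0.005,0,-0.0015,0],[0,0,0,0.005,0,-0.001,0],[0,0,0,0.005,0,-0.0005,0],[0,0,0,0.005,0,0,0],[0,0,0,0,0,0,0],[0,0,0,0,0,0,0],[0,0,0,0,0,0,0],[0,0,0,0,0,0,0],[0,0,0,0,0,0,0]]])

```text
time: 8.05
tool_pos: [0.5159, 0.1159, 0.1645]
tool_rot: [-0.071, 0.963, 0.019, 0.26]
force: [6.1, 2.9, -4.7]
finger_gap: 0.0286
gripper_force: 49.8
```

```bash
python3 - <<'E'
from plan import *
st();r,Rc=lv()
rad=.0655
prev=r
for th in np.linspace(.42,.80,6):
    a=.384-th; t=np.array([rad*np.sin(a),r[1],rad*np.cos(a)]); print(round(th,2),np.round(Rc.inv().apply(Rp.apply(t-prev)),4)); prev=t
E
```

```text
q [-0.43 -0.21  0.09  2.28  0.22  0.56  1.23] tcp [0.5159 0.1159 0.1645] F [ 6.1  2.9 -4.7] gap 0.0286 gf 49.78785216808319
rel [ 3.3  0.8 65.8] rad 65.9 theta 0.334 Fpanel [ 3.2  2.  -7.3]
0.42 [0.0056 0.     0.0003]
0.5 [0.005  0.     0.0004]
0.57 [0.0049 0.     0.0007]
0.65 [0.0049 0.     0.0011]
0.72 [0.0048 0.     0.0015]
0.8 [0.0046 0.     0.0018]
```

Call:
arm_command(moves=[[[0,0,0,0.005,0,0.0003,0],[0,0,0,0.005,0,0.0004,0],[0,0,0,0.005,0,0.0007,0],[0,0,0,0.005,0,0.0011,0],[0,0,0,0.005,0,0.0015,0],[0,0,0,0.003,0,0.0012,0],[0,0,0,0,0,0,0],[0,0,0,0,0,0,0],[0,0,0,0,0,0,0],[0,0,0,0,0,0,0]]])

```text
time: 9.05
tool_pos: [0.4959, 0.113, 0.1477]
tool_rot: [-0.07, 0.962, 0.019, 0.262]
force: [7.8, 2.6, -1.8]
finger_gap: 0.0285
gripper_force: 49.5
```

```bash
python3 - <<'E'
from plan import *
st();r,Rc=lv()
u=r/np.linalg.norm(r)
print('drop 10mm',np.round(Rc.inv().apply(Rp.apply(-u*.01)),4))
E
```

```text
q [-0.42 -0.23  0.07  2.34  0.23  0.53  1.2 ] tcp [0.4959 0.113  0.1477] F [ 7.8  2.6 -1.8] gap 0.0285 gf 49.536500573158264
rel [-22.5   0.8  61.4] rad 65.4 theta 0.736 Fpanel [ 6.2  1.4 -5.6]
drop 10mm [-0.0034 -0.0001  0.0094]
```

Call:
arm_command(moves=[[[0,0,0,0.003,0,0.001,0],[0,0,0,0,0,0,0],[0,0,0,0,0,0,0],[0,0,0,-0.001,0,0.003,0],[0,0,0,-0.001,0,0.003,0],[0,0,0,-0.001,0,0.003,0],[0,0,0,0,0,0,0],[0,0,0,0,0,0,0],[0,0,0,0,0,0,0],[0,0,0,0,0,0,0]]])

```text
time: 10.05
tool_pos: [0.4988, 0.1137, 0.1385]
tool_rot: [-0.07, 0.963, 0.019, 0.259]
force: [-11.4, -0.6, 13.1]
finger_gap: 0.0285
gripper_force: 54.9
```

```bash
python3 - <<'E'
from plan import *
st();r,Rc=lv()
E
```

```text
q [-0.42 -0.21  0.07  2.34  0.24  0.51  1.19] tcp [0.4988 0.1137 0.1385] F [-11.4  -0.6  13.1] gap 0.0285 gf 54.93546545505524
rel [-24.6   1.   51.9] rad 57.4 theta 0.827 Fpanel [-3.3  1.1 17.1]
```

Call:
arm_command(moves=[[[0,0,0,0,0,0,0.6],[0,0,0,0,0,0,0.6],[0,0,0,0,0,0,0.6],[0,0,0,0,0,0,0.6],[0,0,0,0,0,-0.02,0.7],[0,0,0,0,0,-0.03,0.7],[0,0,0,0,0,-0.03,0.7],[0,0,0,0,0,-0.02,0.7],[0,0,0,0,0,0,0.7],[0,0,0,0,0,0,0.7]]])

```text
time: 11.05
tool_pos: [0.4857, 0.1151, 0.2004]
tool_rot: [-0.069, 0.966, 0.016, 0.248]
force: [0.2, -0.1, -0.1]
finger_gap: 0.0598
gripper_force: 0.0
```

```bash
python3 - <<'E'
from plan import *
st()
for n in('top','scene'): 
    c=robot.read_camera(n)
    for th in(0,.768): print(n,th,np.round(proj(c,[lever(th,.051),lever(th,.087),lever(th,.061)]),1).tolist())
    a=c['image'][85:215,235:395] if n=='top' else c['image'][190:280,320:400]; cv2.imwrite(f'pics/{n}3.png',cv2.resize(a,None,fx=6 if n=='scene' else 4.5,fy=6 if n=='scene' else 4.5,interpolation=cv2.INTER_CUBIC))
E
```

```text
q [-0.17 -0.3  -0.16  2.26  0.08  0.69  1.33] tcp [0.4857 0.1151 0.2004] F [ 0.2 -0.1 -0.1] gap 0.0598 gf 0.0
top 0 [[275.0, 165.5], [273.3, 164.2], [274.5, 165.2]]
top 0.768 [[277.4, 179.4], [277.6, 188.6], [277.4, 181.9]]
scene 0 [[358.8, 221.4], [360.3, 211.4], [359.2, 218.7]]
scene 0.768 [[362.3, 216.8], [366.1, 204.1], [363.4, 213.3]]
```

View pics/scene3.png

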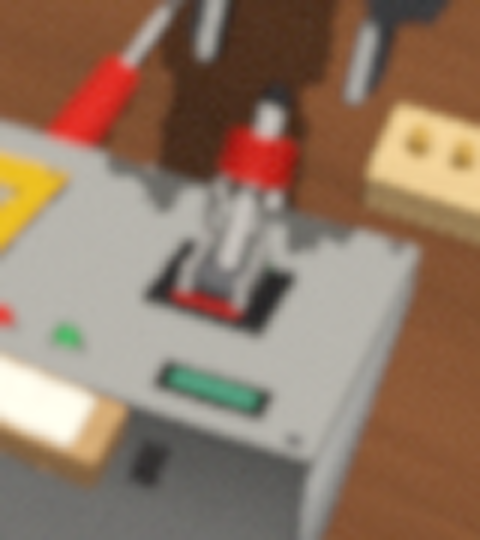

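The lever leans to OFF: collar at crop (258,157), which is image (363,216), against a predicted (362,217) for OFF with the collar down. Now the handle.

```bash
python3 - <<'E'
from plan import *
r=Rp.inv().apply(robot.read_state()['tool_pos']-o); print(r)
H=W([p[4],p[5],.032]); 
go(np.array([.54,.09,.245]),RL,'mid')
P=H-RH.apply([0,0,.06]); print(P)
go(P,RH,'pre')
print(RL.inv().apply(P-np.array([.54,.09,.245])))
E
```

```text
[-0.01048872  0.11296041  0.12147065]
mid t 11.15 rot [-0.004 -0.023  0.001] | 0.02 shift-before [-0.0663 -0.0329 -0.0153] shift-after [-0.0667 -0.0328 -0.014 ] d 0.076
[ 0.52614247 -0.06601761  0.17399768]
pre t 11.15 rot [-0.021 -0.014  1.572] | 1.57 shift-before [-0.0004 -0.1851  0.0303] shift-after [-1.852e-01 -1.000e-04  2.950e-02] d 0.188
[ 0.06677963 -0.15241086  0.04343118]
```

Call:
arm_command(moves=[[[0,0,0,-0.033,0,-0.012,0.7],[0,0,0,-0.033,-0.03,-0.003,0.7],[0,0,0,0,-0.05,0,0.8],[0,0,0,0,-0.05,0,0.8],[0,0,0,0,-0.05,0,0.8],[0,0,0.143,0,0,0,0.8],[0,0,0.143,0,0,0,0.8],[0,0,0.143,0,0,0,0.8],[0,0,0.143,0,0,0,0.8],[0,0,0.143,0,0,0,0.8]]])

```text
time: 12.15
tool_pos: [0.5608, -0.0551, 0.2452]
tool_rot: [0.276, 0.929, 0.102, 0.226]
force: [-0.2, 0.3, -0.2]
finger_gap: 0.0681
gripper_force: 0.0
```

Call:
arm_command(moves=[[[0,0,0.143,0,0,0,0.8],[0,0,0.143,0,0,0,0.8],[0,0,0.143,0,0,0,0.8],[0,0,0.143,0,0,0,0.8],[0,0,0.143,0,0,0,0.8],[0,0,0.142,0,0,0,0.8],[0,0,0,0,0,0,0.8],[0,0,0,0,0,0,0.8],[0,0,0,0,0,0,0.8],[0,0,0,0,0,0,0.8]]])

```text
time: 13.15
tool_pos: [0.5614, -0.0554, 0.2465]
tool_rot: [0.634, 0.732, 0.187, 0.164]
force: [-0.2, 0.4, -0.2]
finger_gap: 0.0685
gripper_force: 0.0
```

```bash
python3 - <<'E'
from plan import *
st();H=W([p[4],p[5],.032]); go(H-RH.apply([0,0,.05]),RH,'pre'); go(H+RH.apply([0,0,.002]),RH,'g')
E
```

```text
q [ 0.1  -0.18  0.03  2.07 -0.17  0.77  0.36] tcp [ 0.5614 -0.0554  0.2465] F [-0.2  0.4 -0.2] gap 0.0685 gf 0.0
pre t 13.15 rot [-0.021  0.004  0.001] | 0.02 shift-before [-0.0052 -0.0666  0.056 ] shift-after [-0.0055 -0.0678  0.0545] d 0.087
g t 13.15 rot [-0.021  0.004  0.001] | 0.02 shift-before [-0.005  -0.0655  0.1079] shift-after [-0.0055 -0.0678  0.1065] d 0.126
```

Call:
arm_command(moves=[[[-0.021,0.004,0,0,0,0,0.8],[0,0,0,-0.002,-0.034,0.018,0.8],[0,0,0,-0.0035,-0.034,0.018,0.8],[0,0,0,0,0,0.018,0.8],[0,0,0,0,0,0,0.8],[0,0,0,0,0,0,0.8],[0,0,0,0,0,0,0.8],[0,0,0,0,0,0,0.8],[0,0,0,0,0,0,0.8],[0,0,0,0,0,0,0.8]]])

```text
time: 14.15
tool_pos: [0.5311, -0.0655, 0.1665]
tool_rot: [0.632, 0.73, 0.196, 0.17]
force: [-0.0, 0.3, -0.1]
finger_gap: 0.0682
gripper_force: 0.0
```

```bash
python3 - <<'E'
from plan import *
st();H=W([p[4],p[5],.032]);go(H+RH.apply([0,0,-.002]),RH,'g')
c=robot.read_camera('scene');cv2.imwrite('pics/s4.png',cv2.resize(c['image'][120:270,230:400],None,fx=4,fy=4,interpolation=cv2.INTER_CUBIC))
E
```

```text
q [ 0.09 -0.17  0.08  2.24 -0.26  0.58  0.49] tcp [ 0.5311 -0.0655  0.1665] F [-0.   0.3 -0.1] gap 0.0682 gf 0.0
g t 14.15 rot [ 0.001  0.001 -0.001] | 0.0 shift-before [ 0.0003 -0.0006  0.0491] shift-after [ 0.0002 -0.0006  0.0491] d 0.049
```

View pics/s4.png

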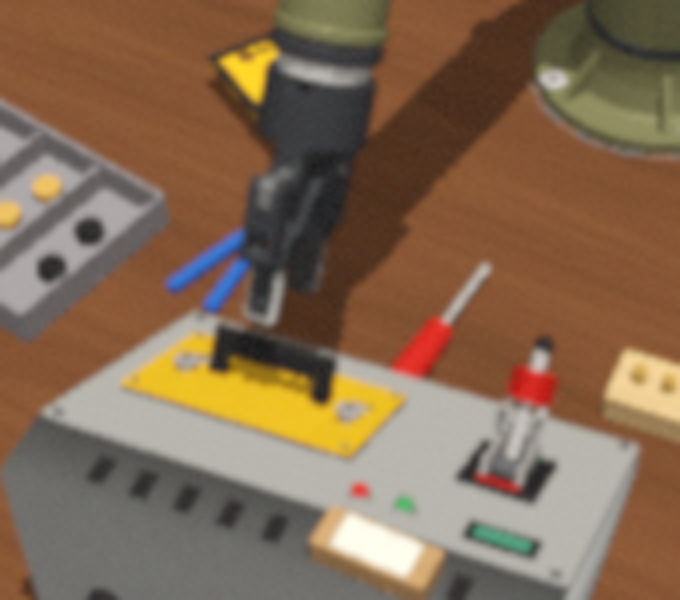

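The gripper stands over the handle (275,360), jaws across it. The lever is still at OFF. Descending and gripping.

Call:
arm_command(moves=[[[0,0,0,0,0,0.016,0.8],[0,0,0,0,0,0.016,0.8],[0,0,0,0,0,0.012,0.8],[0,0,0,0,0,0.004,0.4],[0,0,0,0,0,0,0],[0,0,0,0,0,0,0],[0,0,0,0,0,0,0],[0,0,0,0,0,0,0],[0,0,0,0,0,0,0],[0,0,0,0,0,0,0]]], grip_force=40)

```text
time: 15.2
tool_pos: [0.5548, -0.0622, 0.1252]
tool_rot: [0.632, 0.73, 0.196, 0.17]
force: [-3.5, 0.2, 6.1]
finger_gap: 0.0112
gripper_force: 40.5
```

```bash
cat >> plan.py <<'E'
def cv(show=True):
    s=robot.read_state();Rc=R.from_quat(s['tool_rot']);g=s['tool_pos']-Rc.apply([0,0,.002])
    r=Rp.inv().apply(g-o); F=Rc.inv().apply(s['force'])
    print('t',round(s['time'],2),'panel pos mm',np.round(r*1000,1),'Ftool',np.round(F,1),'Mtool',np.round(Rc.inv().apply(s['moment']),2),'gap',round(s['finger_gap'],4),'gf',round(s['gripper_force'],1))
E
python3 -c "
from plan import *
st();cv()"
```

```text
q [ 0.07 -0.06  0.08  2.24 -0.31  0.47  0.54] tcp [ 0.5548 -0.0622  0.1252] F [-3.5  0.2  6.1] gap 0.0112 gf 40.48609972000122
t 15.2 panel pos mm [-10.  -72.6  37.3] Ftool [ 0.7  0.1 -7. ] Mtool [ 0.75  0.08 -0.08] gap 0.0112 gf 40.5
```

Call:
arm_command(moves=[[[0,0,0,0,0,-0.001,0],[0,0,0,0,0,-0.001,0],[0,0,0,0,0,0,0],[0,0,0,0,0,0,0],[0,0,0,0,0,0,0],[0,0,0,0,0,0,0],[0,0,0,0,0,0,0],[0,0,0,0,0,0,0],[0,0,0,0,0,0,0],[0,0,0,0,0,0,0]]])

```text
time: 16.2
tool_pos: [0.5535, -0.0622, 0.1261]
tool_rot: [0.632, 0.73, 0.196, 0.17]
force: [0.9, 0.5, -4.0]
finger_gap: 0.0117
gripper_force: 38.9
```

```bash
python3 -c "
from plan import *
cv()"
```

```text
t 16.2 panel pos mm [-10.6 -72.4  38.7] Ftool [ 0.3 -1.2  3.9] Mtool [ 0.96 -0.06 -0.07] gap 0.0117 gf 38.9
```

Call:
arm_command(moves=[[[0,0,0,0,0.002,0,0],[0,0,0,0,0.002,0,0],[0,0,0,0,0.002,0,0],[0,0,0,0,0.002,0,0],[0,0,0,0,0.002,0,0],[0,0,0,0,0.002,0,0],[0,0,0,0,0.002,0,0],[0,0,0,0,0.002,0,0],[0,0,0,0,0.002,0,0],[0,0,0,0,0,0,0]]])

```text
time: 17.2
tool_pos: [0.5693, -0.0599, 0.1354]
tool_rot: [0.632, 0.73, 0.196, 0.17]
force: [-0.8, -0.1, -4.0]
finger_gap: 0.0114
gripper_force: 39.0
```

```bash
python3 -c "
from plan import *
cv()"
```

```text
t 17.2 panel pos mm [  7.9 -72.5  38.7] Ftool [ 0.1 -2.7  3.1] Mtool [ 0.96 -0.01  0.02] gap 0.0114 gf 39.0
```

Call:
arm_command(moves=[[[0,0,0,0,0.001,0,0],[0,0,0,0,0.001,0,0],[0,0,0,0,0.001,0,0],[0,0,0,0,0.001,0,0],[0,0,0,0,0.001,0,0],[0,0,0,0,0.001,0,0],[0,0,0,0,0.001,0,0],[0,0,0,0,0.001,0,0],[0,0,0,0,0,0,0],[0,0,0,0,0,0,0]]])

```text
time: 18.2
tool_pos: [0.5758, -0.059, 0.1391]
tool_rot: [0.632, 0.73, 0.196, 0.17]
force: [0.2, 0.3, -2.9]
finger_gap: 0.0113
gripper_force: 39.0
```

```bash
python3 -c "
from plan import *
cv()"
```

```text
t 18.2 panel pos mm [ 15.4 -72.4  38.7] Ftool [ 0.3 -1.2  2.6] Mtool [ 0.94  0.03 -0.04] gap 0.0113 gf 39.0
```

Call:
arm_command(moves=[[[0,0,0,0,0.001,0,0],[0,0,0,0,0.001,0,0],[0,0,0,0,0.001,0,0],[0,0,0,0,0.001,0,0],[0,0,0,0,0.001,0,0],[0,0,0,0,0,0,0],[0,0,0,0,0,0,0],[0,0,0,0,0,0,0],[0,0,0,0,0,0,0],[0,0,0,0,0,0,0]]])

```text
time: 19.2
tool_pos: [0.5801, -0.0584, 0.1416]
tool_rot: [0.632, 0.73, 0.196, 0.17]
force: [0.2, -0.1, -3.6]
finger_gap: 0.0113
gripper_force: 39.0
```

```bash
python3 -c "
from plan import *
cv()"
```

```text
t 19.2 panel pos mm [ 20.4 -72.5  38.7] Ftool [-0.1 -1.7  3.2] Mtool [ 0.91  0.02 -0.01] gap 0.0113 gf 39.0
```

Call:
arm_command(moves=[[[0,0,0,0,0.001,0,0],[0,0,0,0,0.001,0,0],[0,0,0,0,0.001,0,0],[0,0,0,0,0,0,0],[0,0,0,0,0,0,0],[0,0,0,0,0,0,0],[0,0,0,0,0,0,0],[0,0,0,0,0,0,0],[0,0,0,0,0,0,0],[0,0,0,0,0,0,0]]])

```text
time: 20.2
tool_pos: [0.5821, -0.058, 0.1425]
tool_rot: [0.632, 0.73, 0.195, 0.169]
force: [-4.9, -1.2, -5.4]
finger_gap: 0.0117
gripper_force: 39.2
```

```bash
python3 -c "
from plan import *
cv()"
```

```text
t 20.2 panel pos mm [ 22.6 -72.4  38.4] Ftool [-0.5 -7.   2.2] Mtool [ 2.08 -0.08 -0.01] gap 0.0117 gf 39.2
```

Call:
arm_command(moves=[[[0,0,0,0,-0.002,0,0],[0,0,0,0,-0.002,0,0],[0,0,0,0,-0.002,0,0],[0,0,0,0,-0.0017,0,0],[0,0,0,0,0,0,0],[0,0,0,0,0,0,0],[0,0,0,0,0,0,0],[0,0,0,0,0,0,0],[0,0,0,0,0,0,0],[0,0,0,0,0,0,0]]])

```text
time: 21.2
tool_pos: [0.5761, -0.0589, 0.1393]
tool_rot: [0.632, 0.73, 0.196, 0.17]
force: [0.2, 0.1, -4.1]
finger_gap: 0.0113
gripper_force: 39.1
```

```bash
python3 -c "
from plan import *
cv()"
```

```text
t 21.2 panel pos mm [ 15.8 -72.4  38.7] Ftool [ 0.1 -1.9  3.7] Mtool [ 1.01 -0.02 -0.01] gap 0.0113 gf 39.1
```

Call:
arm_command(moves=[[[0,0,0,0,-0.0003,-0.001,0],[0,0,0,0,0,-0.001,0],[0,0,0,0,0,-0.001,0],[0,0,0,0,0,-0.001,0],[0,0,0,0,0,-0.001,0],[0,0,0,0,0,0,0],[0,0,0,0,0,0,0],[0,0,0,0,0,0,0],[0,0,0,0,0,0,0],[0,0,0,0,0,0,0]]])

```text
time: 22.2
tool_pos: [0.5733, -0.0593, 0.1434]
tool_rot: [0.632, 0.73, 0.196, 0.17]
force: [-0.2, 0.3, -3.9]
finger_gap: 0.0116
gripper_force: 39.1
```

```bash
python3 -c "
from plan import *
cv()"
```

```text
t 22.2 panel pos mm [ 15.4 -72.4  43.6] Ftool [ 0.3 -2.1  3.3] Mtool [ 0.98 -0.06 -0.09] gap 0.0116 gf 39.1
```

Call:
arm_command(moves=[[[0,0,0,0,0,-0.01,0],[0,0,0,0,0,-0.015,0],[0,0,0,0,0,-0.015,0],[0,0,0,0,0.01,-0.017,0],[0,0,0,0,0.01,-0.017,0],[0,0,0,0,0.01,-0.017,0],[0,0,0,0,0.01,-0.017,0],[0,0,0,0,0.01,-0.017,0],[0,0,0,0,0.01,-0.017,0],[0,0,0,0,0,0,0]]], grip_force=50)

```text
time: 23.2
tool_pos: [0.556, -0.0625, 0.3011]
tool_rot: [0.632, 0.729, 0.198, 0.173]
force: [0.3, -0.6, -3.4]
finger_gap: 0.011
gripper_force: 51.9
```

```bash
cat >> plan.py <<'E'
my=.12; RM=frame([np.cos(my),np.sin(my),0],[0,0,-1]); M=np.array([.466,.3955,0])
E
python3 -c "
from plan import *
cv();st();go(M+[0,0,.28],RM,'over')"
```

```text
t 23.2 panel pos mm [ 79.  -73.1 189. ] Ftool [-0.6 -1.6  3. ] Mtool [0.91 0.01 0.02] gap 0.011 gf 51.9
q [ 0.1  -0.24  0.05  2.02 -0.17  0.86  0.37] tcp [ 0.556  -0.0625  0.3011] F [ 0.3 -0.6 -3.4] gap 0.011 gf 51.934255957603455
over t 23.2 rot [ 0.531 -0.004  0.023] | 0.53 shift-before [ 0.4662 -0.0308  0.0052] shift-after [ 0.4655 -0.0345  0.0211] d 0.467
```

Call:
arm_command(moves=[[[0.106,0,0.005,0,0,0,0],[0.106,0,0.005,0,0,0,0],[0.106,0,0.005,0,0,0,0],[0.106,0,0.005,0,0,0,0],[0.106,0,0.005,0,0,0,0],[0,0,0,0.03,-0.0035,0,0],[0,0,0,0.04,-0.0035,0,0],[0,0,0,0.04,-0.0035,0,0],[0,0,0,0.04,-0.0035,0,0],[0,0,0,0.04,-0.0035,0,0]]])

```text
time: 24.2
tool_pos: [0.5139, 0.126, 0.2968]
tool_rot: [0.664, 0.748, -0.0, -0.004]
force: [0.7, 0.7, -3.3]
finger_gap: 0.0113
gripper_force: 51.9
```

Call:
arm_command(moves=[[[0,0,0,0.04,-0.0035,0,0],[0,0,0,0.04,-0.0035,0.005,0],[0,0,0,0.04,-0.0035,0.005,0],[0,0,0,0.04,-0.0035,0.005,0],[0,0,0,0.04,-0.0035,0.005,0],[0,0,0,0.04,-0.0035,0.005,0],[0,0,0,0.03,0,0,0],[0,0,0,0,0,0,0],[0,0,0,0,0,0,0],[0,0,0,0,0,0,0]]])

```text
time: 25.2
tool_pos: [0.4621, 0.3888, 0.2739]
tool_rot: [0.664, 0.747, -0.001, -0.004]
force: [0.5, -0.7, -3.9]
finger_gap: 0.0111
gripper_force: 51.9
```

```bash
python3 -c "
from plan import *
st();go(M+[0,0,.0395],RM,'down')
c=robot.read_camera('top');cv2.imwrite('pics/t5.png',cv2.resize(c['image'][90:250,120:320],None,fx=4,fy=3.75,interpolation=cv2.INTER_CUBIC) if 0 else cv2.resize(c['image'][100:250,120:320],None,fx=4,fy=4,interpolation=cv2.INTER_CUBIC))"
```

```text
q [-0.43  0.24 -0.37  1.52  0.08  1.4  -0.69] tcp [0.4621 0.3888 0.2739] F [ 0.5 -0.7 -3.9] gap 0.0111 gf 51.89104914665222
down t 25.2 rot [-0.006 -0.005 -0.003] | 0.01 shift-before [0.005  0.0061 0.2344] shift-after [0.0062 0.0047 0.2344] d 0.235
```

View pics/t5.png

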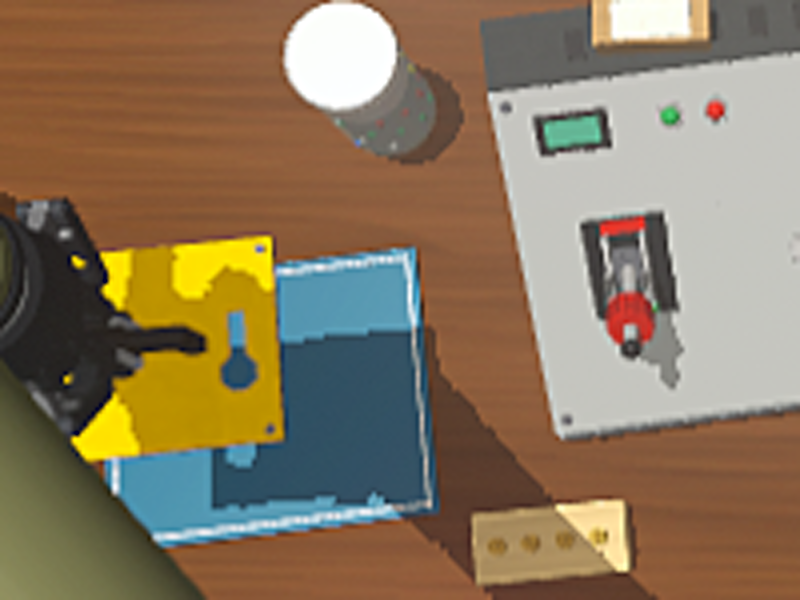

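The cover (crop 190,350) hangs level over the mat and parallel to it. The lever is at OFF, and the jar and block are untouched. Lowering it.

Call:
arm_command(moves=[[[-0.006,-0.005,-0.003,0.003,0.003,0.03,0],[0,0,0,0.003,0.002,0.035,0],[0,0,0,0,0,0.035,0],[0,0,0,0,0,0.035,0],[0,0,0,0,0,0.035,0],[0,0,0,0,0,0.025,0],[0,0,0,0,0,0.015,0],[0,0,0,0,0,0.01,0],[0,0,0,0,0,0,0],[0,0,0,0,0,0,0]]])

```text
time: 26.25
tool_pos: [0.4662, 0.3977, 0.0557]
tool_rot: [0.663, 0.749, 0.001, -0.0]
force: [1.0, 0.4, -4.0]
finger_gap: 0.0113
gripper_force: 51.8
```

Call:
arm_command(moves=[[[0,0,0,0,0,0.003,0],[0,0,0,0,0,0.003,0],[0,0,0,0,0,0.002,0],[0,0,0,0,0,0.001,0],[0,0,0,0,0,0.001,0],[0,0,0,0,0,0.001,0],[0,0,0,0,0,0,0],[0,0,0,0,0,0,0],[0,0,0,0,0,0,0],[0,0,0,0,0,0,0]]])

```text
time: 27.25
tool_pos: [0.4653, 0.3972, 0.0436]
tool_rot: [0.663, 0.749, 0.0, -0.001]
force: [0.7, -0.1, -3.7]
finger_gap: 0.0111
gripper_force: 51.9
```

```bash
python3 -c "
from plan import *
st();go(M+[0,0,.0395],RM,'down')"
```

```text
q [-0.46  0.44 -0.35  1.75  0.18  0.98 -0.76] tcp [0.4653 0.3972 0.0436] F [ 0.7 -0.1 -3.7] gap 0.0111 gf 51.86903178691864
down t 27.25 rot [-0.    -0.001  0.002] | 0.0 shift-before [-0.0018  0.0005  0.0041] shift-after [-0.0018  0.0005  0.0041] d 0.004
```

Call:
arm_command(moves=[[[0,0,0,0,0,0.001,0],[0,0,0,0,0,0.001,0],[0,0,0,0,0,0.0005,0],[0,0,0,0,0,0.0005,0],[0,0,0,0,0,0.0005,0],[0,0,0,0,0,0,0],[0,0,0,0,0,0,0],[0,0,0,0,0,0,0],[0,0,0,0,0,0,0],[0,0,0,0,0,0,0]]])

```text
time: 28.25
tool_pos: [0.4653, 0.3972, 0.04]
tool_rot: [0.663, 0.749, 0.0, -0.001]
force: [-0.6, -0.2, -3.4]
finger_gap: 0.0112
gripper_force: 51.9
```

```bash
python3 -c "
from plan import *
st()"
```

```text
q [-0.46  0.45 -0.35  1.75  0.18  0.98 -0.76] tcp [0.4653 0.3972 0.04  ] F [-0.6 -0.2 -3.4] gap 0.0112 gf 51.86887443065643
```

Call:
arm_command(moves=[[[0,0,0,0,0,0.0005,0],[0,0,0,0,0,0.0005,0],[0,0,0,0,0,0.0005,0],[0,0,0,0,0,0.0005,0],[0,0,0,0,0,0,0],[0,0,0,0,0,0,0],[0,0,0,0,0,0,0],[0,0,0,0,0,0,0],[0,0,0,0,0,0,0],[0,0,0,0,0,0,0]]])

```text
time: 29.25
tool_pos: [0.4653, 0.3972, 0.038]
tool_rot: [0.663, 0.749, 0.0, -0.001]
force: [-0.4, -0.2, -4.0]
finger_gap: 0.011
gripper_force: 51.9
```

```bash
python3 -c "
from plan import *
st()"
```

```text
q [-0.46  0.45 -0.35  1.75  0.18  0.97 -0.76] tcp [0.4653 0.3972 0.038 ] F [-0.4 -0.2 -4. ] gap 0.011 gf 51.869906187057495
```

Not yet touching; a bit further.

Call:
arm_command(moves=[[[0,0,0,0,0,0.0005,0],[0,0,0,0,0,0.0005,0],[0,0,0,0,0,0.0005,0],[0,0,0,0,0,0.0005,0],[0,0,0,0,0,0,0],[0,0,0,0,0,0,0],[0,0,0,0,0,0,0],[0,0,0,0,0,0,0],[0,0,0,0,0,0,0],[0,0,0,0,0,0,0]]])

```text
time: 30.25
tool_pos: [0.4653, 0.3972, 0.036]
tool_rot: [0.663, 0.749, 0.0, -0.001]
force: [-0.1, 1.1, -4.1]
finger_gap: 0.0111
gripper_force: 51.9
```

```bash
python3 -c "
from plan import *
st()"
```

```text
q [-0.46  0.45 -0.35  1.75  0.18  0.97 -0.76] tcp [0.4653 0.3972 0.036 ] F [-0.1  1.1 -4.1] gap 0.0111 gf 51.87019228935242
```

Call:
arm_command(moves=[[[0,0,0,0,0,0.0005,0],[0,0,0,0,0,0.0005,0],[0,0,0,0,0,0.0005,0],[0,0,0,0,0,0.0005,0],[0,0,0,0,0,0,0],[0,0,0,0,0,0,0],[0,0,0,0,0,0,0],[0,0,0,0,0,0,0],[0,0,0,0,0,0,0],[0,0,0,0,0,0,0]]])

```text
time: 31.25
tool_pos: [0.4653, 0.3973, 0.0344]
tool_rot: [0.663, 0.749, 0.0, -0.0]
force: [-2.9, -1.8, 5.2]
finger_gap: 0.0114
gripper_force: 53.1
```

```bash
python3 -c "
from plan import *
st()"
```

```text
q [-0.46  0.45 -0.35  1.75  0.18  0.97 -0.76] tcp [0.4653 0.3973 0.0344] F [-2.9 -1.8  5.2] gap 0.0114 gf 53.087661266326904
```

Touchdown (+5 N). Releasing and retreating.

Call:
arm_command(moves=[[[0,0,0,0,0,0,0.3],[0,0,0,0,0,0,0.5],[0,0,0,0,0,0,0.7],[0,0,0,0,0,0,0.7],[0,0,0,0,0,-0.01,0.7],[0,0,0,0,0,-0.03,0.7],[0,0,0,0,0,-0.04,0.7],[0,0,0,0,0,-0.04,0.7],[0,0,0,0,0,-0.04,0.7],[0,0,0,0,0,0,0.7]]])

```text
time: 32.25
tool_pos: [0.4679, 0.3999, 0.2019]
tool_rot: [0.662, 0.749, 0.007, 0.001]
force: [0.8, 0.5, 0.7]
finger_gap: 0.0594
gripper_force: 0.0
```

Call:
arm_command(moves=[[[0,0,0,0.03,0,-0.03,0.7],[0,0,0,0.045,0,0,0.7],[0,0,0,0.045,0,0,0.7],[0,0,0,0.045,0,0,0.7],[0,0,0,0.045,0,0,0.7],[0,0,0,0,0,0,0.7],[0,0,0,0,0,0,0.7],[0,0,0,0,0,0,0.7],[0,0,0,0,0,0,0.7],[0,0,0,0,0,0,0.7]]])

```text
time: 33.25
tool_pos: [0.441, 0.604, 0.2251]
tool_rot: [0.663, 0.748, 0.001, -0.0]
force: [0.4, 0.1, 1.0]
finger_gap: 0.0597
gripper_force: 0.0
```

```bash
python3 -c "
from plan import *
st()
c=robot.read_camera('top');cv2.imwrite('pics/t6.png',cv2.resize(c['image'][100:250,120:320],None,fx=4,fy=4,interpolation=cv2.INTER_CUBIC))"
```

```text
q [-0.72  0.57 -0.41  1.18  0.22  1.43 -0.98] tcp [0.441  0.604  0.2251] F [0.4 0.1 1. ] gap 0.0597 gf 0.0
```

View pics/t6.png

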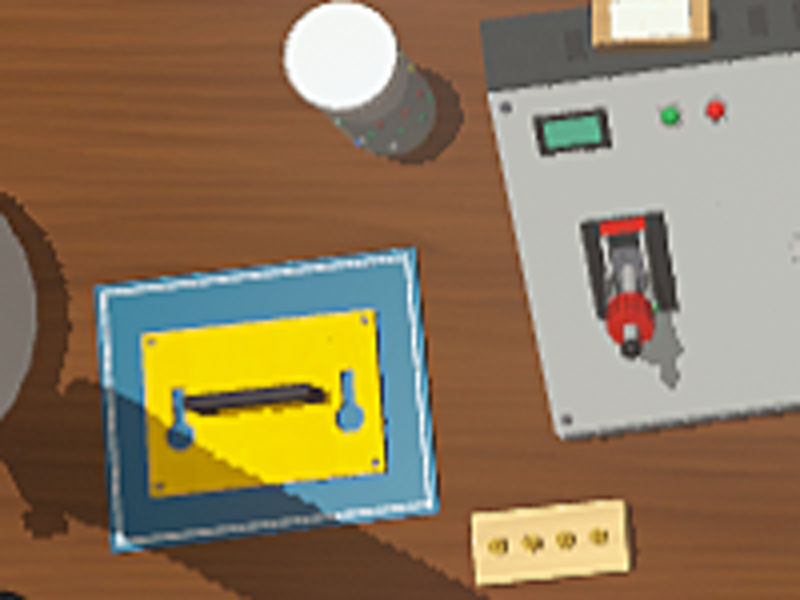

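The cover lies flat at crop (265,403), handle up, against the mat's middle at (267,400), and square to it. The lever is at OFF with its collar down. Handing in.

```bash
python3 -c "
from rig import robot
print(robot.job_done())"
```

```text
the job is handed in; nothing more can be done
None
```

The job is handed in, with no verdict returned: in the last picture the lever is at OFF with its collar down, and the yellow cover lies handle up, square on the middle of the mat, with no sign that anything else was shifted.

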